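Set the eccentric guide roller to the blue gauge

TASK

Set the specimen-carrier guide so that the blue gauge runs freely: turn the red grip of the eccentric roller until its white pointer points at the green mark, which opens the gap, and let go. Then slide the blue gauge along its lane, through the gap, until it is fully home at the end stop, and leave it there. The orange gauge is for another guide: leave it where it stands.

Things in the scene. Friction and masses are not known exactly. Their poses are not given: they have to be found in the camera images.
- guide: Fixed grey plate 234x164 mm, 12 thick. Origin: on the eccentric's axis, at counter level; x = slide direction, z up. In its frame, mm: plate x -172..62, y -97..67; white fence face y -68; dark wall at the mouth, face y -28, x -165..-60, 26 high; end stop face x 40; fence and stop 34 high. Green mark 22 wide, 54 from the axis, at angle 1.35. Gap, fence to disc: 38-12cos(angle), 35 at the mark.
- eccentric (a joint): Angle (rad) of the white pointer, anticlockwise from above, from the guide's x axis. Starts 0 to 0.5 (gap too narrow); 1.35 = middle of green mark. Stiff, 0.1 Nm, stays where left. Dark disc 60 mm across, 12 mm off its axis, top 30 mm above counter. On it, centred on the axis, a red grip bar 50 mm long, 12 thick, 32 to 77 mm above counter; white pointer at one end.
- blue_gauge_tab (a point): Middle of the grip tab of the loose blue gauge standing in the lane's mouth. Gauge 110 x 30 mm, 25 high, round nose at +x, 0.25 kg. Tab upright, 12 mm thick along x, 28 across, 25 to 70 mm above the gauge's underside; this point 48 above it (60 above counter), 90 mm behind the nose tip. Starts at guide x -140 to -120, y -49 mm; home, nose at the stop: x -50 mm.
- orange_gauge_tab (a point): Middle of the grip tab of the loose orange gauge: like the blue one, but 44 mm wide and square-nosed, standing on the counter beside the guide, 70 mm high. Not to be disturbed.
There are look-alikes about, which are no part of the job. What is meant by the part that bears blue_gauge_tab is not black, and is the smaller of those in its own colour.

How it is judged:
By the outcome, as a careful person would: the job done as asked, in the order asked, and still so for the second after the job is handed in, with the robot touching nothing.
It also fails if it takes over 40 s, if anything falls off the work surface, if the arm or the gripper's body presses on something with over 40 N, if the wrist force passes 120 N, or if a joint passes its speed limit or range.

ROBOT

A 7-joint arm with a two-finger parallel gripper is mounted at the origin on the work surface. World frame = base frame: x ahead of the robot, y to its left, z up, the work surface at z = 0. Lengths are in m, angles in degrees, forces in N, time in s.
With the tool pointing down it reaches from about 0.425 to 0.875 m from the base axis. Payload 4.7 kg.
Tool frame: the origin (TCP) lies midway between the tips of the shut fingers; the grasp point (between the pads) lies 19 mm behind it; z points along the fingers, y is the direction in which the jaws open and shut (so a half turn about z gives the same grasp; the last joint's range is limited). The gripper opens to 87 mm and grips with 3 to 60 N. Pads are 19 mm wide; open, the fingers measure 117 mm over their backs; the gripper's body (75 mm by 190 mm) begins 51 mm behind the grasp point.
Start: joints at [-62.275, 18.392, -4.016, 83.108, 1.295, 78.541, -3.26], TCP at [0.294, 0.58, 0.183] pointing down, gripper open.
Joint ranges: [-163.93, 163.93], [-17.29, 119.83], [-79.2, 71.16], [3.27, 140.29], [-89.18, 269.18], [5.43, 117.66], [-154.24, 154.24]. Speed limits (degrees/s): [147.25, 147.25, 180, 180, 180, 180, 180].

INTERFACE

Orientations are given as [roll, pitch, yaw] about the fixed x, y, z axes, in that order (R = Rz(yaw) Ry(pitch) Rx(roll)).
In Python, from cell import env gives the robot as it stands. The module is installed in compiled form; this text tells all that it offers.
- The arm moves only by the tool servo_tool, never from a script. Its argument "plan" is a list of rows, each a list of 3 entries, a list of its own where there are three numbers: the opening, from 0 (shut) to 1 (fully open), then the shift along the tool's x, y, z in cm, then the turn, a rotation vector about the tool's x, y, z in degrees. A call has 1 to 20 rows; each row shifts and turns the pose as measured when the row begins, along the tool's axes as they then stand; what a row does not reach is not made up. A row lasts 1/12 s, in which the tool goes at most 41.7 mm and 7.16 degrees, less where a joint would pass 70% of its speed; a pose out of reach is approached as far as the arm can. A call is refused whole if a number of a shift passes 4.17 or a number of a turn 7.16, either way. A call with a gripper value outside its range is refused whole. The fingers move at their own pace and stop on an object; "force" is the grip in N (left out, the last holds). Time passes only in rows, so rows that do not move let the fingers close. It gives the time, the measured TCP pose, the force and the opening at its end, in the units of the state.
- env.get_obs(): the state, without advancing time (a new reading comes with each control period).
- env.read_camera(name): name is "side" or "top"; returns a dict with "image" (400x640x3 uint8, blue, green, red), "fx", "fy", "cx", "cy" (pixels), "k1" (the pictures are not rectified: a ray, as slopes to the right and down, at radius r is drawn at 1 + k1 r^2 times it, then the intrinsics apply), "rvec" (rotation vector, rad) and "tvec" (3), from world to camera coordinates, as OpenCV has them. Camera axes: x right, y down, z forward; pixel columns grow to the right and rows downward; lengths in m; the calibration is good to about 2 mm. A picture is of the moment at which its call begins. There is no depth.
- env.sign_off(): hands the job in, once; it reports no verdict.
The state is a dict: "time_s": time; "qpos": joint angles; "joint_velocities": joint speeds; "effort": joint torques, N m; "tool_pos": TCP position; "tool_rot": TCP orientation; "force": force on the tool from outside, world axes, zero at the start; "wrist_torque": the same for the moment, N m; "grip_width": finger opening in m.
Only numpy, scipy, OpenCV 4.12 (cv2) and the standard library are available. Lean on these libraries where they do the work, as an engineer would, in place of code of your own. Each camera call takes 0.05 s, during which the arm holds its last target. There are 200 camera calls.

## Working session

There is one attempt and no reset: what is moved stays moved. The work goes in short steps, Python scripts to look and compute and a tool call to move; the robot and the scene stay as the last step left them, time stands still between calls to the robot, and variables do not carry over. Pictures are saved under pics/ and viewed, about 8 in all and at most 12, crops included, and the job is handed in when it is done.

Besides the shell and the picture viewer there is one more tool, called after "Request:" by a JSON object that holds its "name" and its "arguments". servo_tool: Moves the arm, as the interface text tells. Its arguments: {"type":"object","properties":{"plan":{"type":"array"},"force":{"type":"number"}},"required":["plan"]}

```bash
mkdir -p pics
cat > h.py <<'E'
import numpy as np, cv2
from cell import env
def cam(n):
    c=env.read_camera(n); c['R']=cv2.Rodrigues(np.array(c['rvec'],float))[0]; c['t']=np.array(c['tvec'],float).ravel(); return c
def ray(c,u,v):
    x,y=(u-c['cx'])/c['fx'],(v-c['cy'])/c['fy']; a,b=x,y
    for _ in range(20):
        s=1+c['k1']*(a*a+b*b); a,b=x/s,y/s
    d=c['R'].T@np.array([a,b,1]); return -c['R'].T@c['t'], d
def onz(c,u,v,z):
    o,d=ray(c,u,v); return o+d*(z-o[2])/d[2]
def proj(c,p):
    q=c['R']@np.array(p,float)+c['t']; a,b=q[:2]/q[2]; s=1+c['k1']*(a*a+b*b)
    return c['fx']*a*s+c['cx'], c['fy']*b*s+c['cy']
def tri(c1,p1,c2,p2):
    o1,d1=ray(c1,*p1);o2,d2=ray(c2,*p2); A=np.c_[d1,-d2]; s=np.linalg.lstsq(A,o2-o1,rcond=None)[0]
    a,b=o1+d1*s[0],o2+d2*s[1]; return (a+b)/2, np.linalg.norm(a-b)
def crop(c,u0,v0,u1,v1,k,name):
    cv2.imwrite('pics/'+name,cv2.resize(c['image'][v0:v1,u0:u1],None,fx=k,fy=k,interpolation=cv2.INTER_CUBIC))
E
python3 - <<'E'
from h import *
for n in('top','side'):
    c=cam(n); cv2.imwrite(f'pics/{n}0.png',c['image']); print(n,-c['R'].T@c['t'],c['R'][2],c['fx'],c['k1'])
print(env.get_obs())
E
```

```text
top [ 0.49987796 -0.02205361  0.9032801 ] [ 0.05595448 -0.00210417 -0.9984311 ] 435.30729353811927 -0.07301234507729353
side [ 0.21962903 -0.43871039  0.46783444] [ 0.51237822  0.59064932 -0.62337945] 367.23397814006296 -0.030479399470071104
{'time_s': 0.1, 'qpos': array([-62.27217033,  18.43324544,  -4.01871777,  83.16662954,
         1.29385882,  78.54198152,  -3.2611693 ]), 'joint_velocities': array([-0.01958223, -0.00848573, -0.01652046, -0.17526301, -0.08112825,
        0.01983768, -0.03121102]), 'effort': array([ 5.23414997e-05, -4.92572629e+01, -4.05492643e-01, -3.13398778e+01,
       -6.39691134e-02,  3.94059252e-02,  6.59093848e-05]), 'tool_pos': array([0.29404008, 0.57906241, 0.18190038]), 'tool_rot': array([-1.79903326e+02,  3.35879795e-03,  1.53083366e+02]), 'force': array([0.36835367, 0.28092264, 0.37737553]), 'wrist_torque': array([-0.01622939,  0.01578148, -0.01065508]), 'grip_width': 0.08682026406094814}
```

View pics/top0.png

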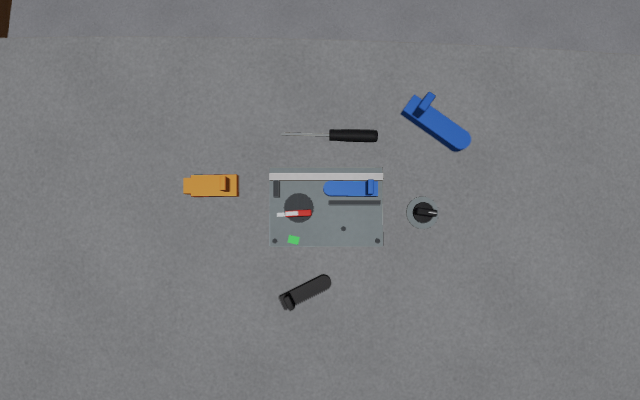

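View pics/side0.png

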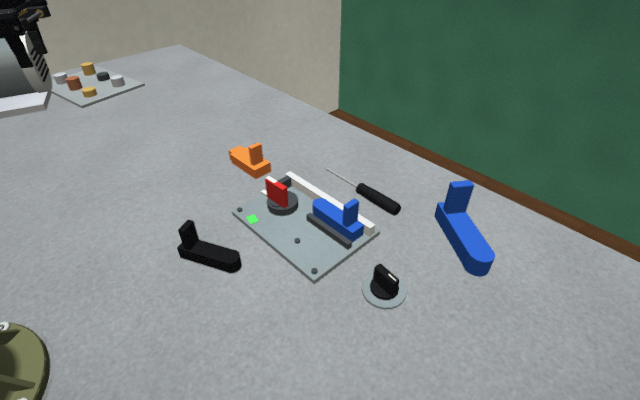

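Candidates for the blue gauge in the top view: the small blue one in the lane (350,188), the large blue one (435,122), and the black one (305,290). The small blue one in the lane fits the description. The knob at (423,212) is a look-alike of the eccentric; the eccentric with the red grip is at (295,212). I'll check this in a close crop.

Run:
```python
from h import *
c=cam('top'); s=cam('side')
crop(c,255,160,395,255,5.7,'t1.png'); crop(s,225,160,385,280,5,'s1.png')
```

```text
(no output)
```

View pics/t1.png

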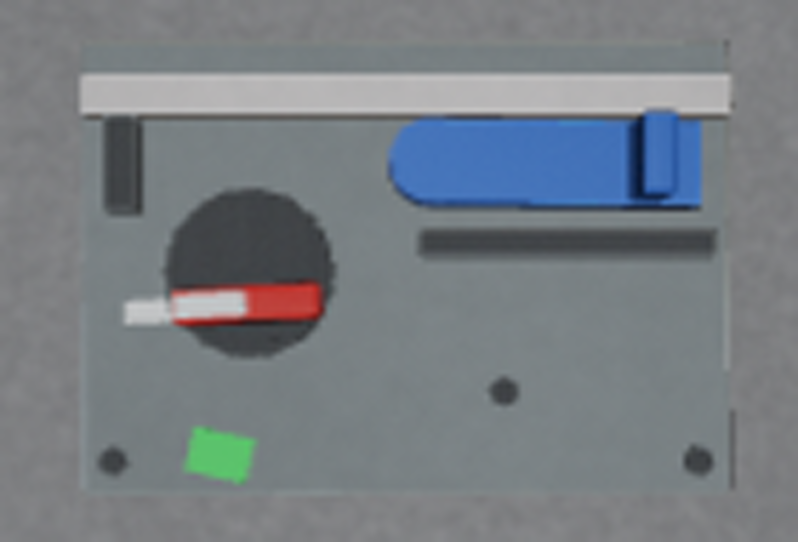

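View pics/s1.png

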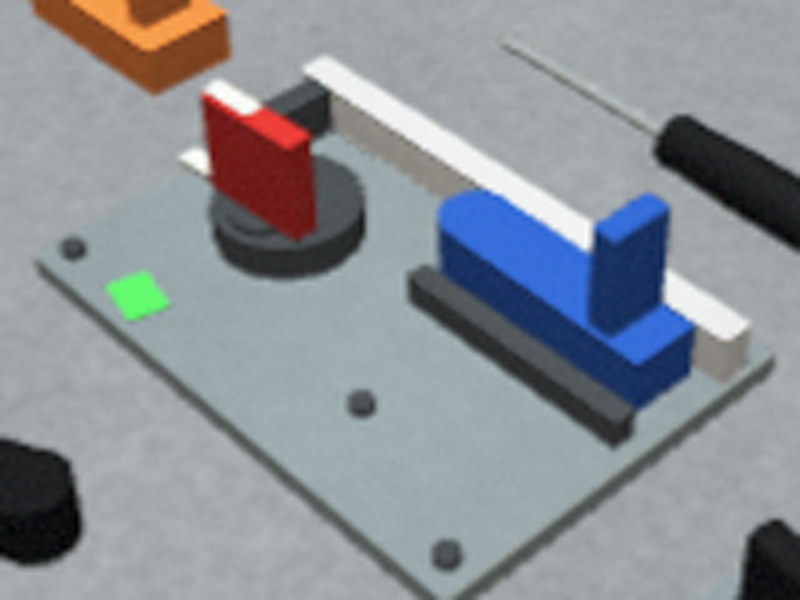

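The crops confirm the choice. The blue gauge with a round nose stands in the lane with its tab at crop (660,153), and the red grip is at (247,303) with its pointer to the left at about 0.1 rad. The green mark is at (220,455).

```bash
cat > pose.py <<'E'
from h import *
from scipy.optimize import least_squares
c=cam('top'); f=lambda u,v:(255+(u+.5)/5.7-.5,160+(v+.5)/5.7-.5)
mg=(.054*np.cos(1.35),.054*np.sin(1.35),.012)
P=[((82,42),(.062,-.097,.012)),((82,490),(.062,.067,.012)),((728,42),(-.172,-.097,.012)),((733,490),(-.172,.067,.012)),((220,455),mg)]
def w(p,g): k,s=np.cos(p[2]),np.sin(p[2]); return [p[0]+k*g[0]-s*g[1],p[1]+s*g[0]+k*g[1],g[2]]
r=least_squares(lambda p:np.ravel([np.subtract(proj(c,w(p,g)),f(*q)) for q,g in P]),[.55,0,1.57])
E
python3 - <<'E'
from pose import *
g=r.x; print('guide',g[:2],np.degrees(g[2]),'res px',abs(r.fun).max())
def ing(p): d=p[:2]-g[:2]; k,s=np.cos(g[2]),np.sin(g[2]); return np.array([k*d[0]+s*d[1],-s*d[0]+k*d[1]])*1000
grip=[onz(c,*f(*q),.077) for q in [(172,292),(320,283),(322,318),(174,325)]]
m=np.mean(grip,0); v=(grip[0]+grip[3]-grip[1]-grip[2])[:2]; print('grip',m,ing(m),'ang',np.arctan2(v[1],v[0])-g[2], 'world deg',np.degrees(np.arctan2(v[1],v[0])))
tab=[onz(c,*f(*q),.082) for q in [(643,110),(679,110),(677,195),(640,195)]]; m=np.mean(tab,0); print('tab',m,ing(m))
print('orange',ing(onz(c,226,184,.07)),onz(c,226,184,.07)); print('axis',w(g,(0,0,0)),'tab home',w(g,(-.05,-.049,0)))
s=cam('side')
for n,p in(('gripTop',w(g,(0,0,.077))),('mark',w(g,mg))): print(n,proj(s,p))
E
```

```text
guide [0.52209357 0.01348701] 91.64101374713462 res px 0.7579671224730475
grip [0.52126721 0.0130864  0.077     ] [-0.37678054  0.83749992] ang 0.052621793625599045 world deg 94.65602043228986
tab [ 0.5753821  -0.12283384  0.082     ] [-137.79097306  -49.36283123]
orange [138.60243976 -55.37175328] [0.57347343 0.1536183  0.07      ]
axis [np.float64(0.5220935735920852), np.float64(0.013487012615988198), 0] tab home [np.float64(0.5725053361841456), np.float64(-0.03508925929079509), 0]
gripTop (np.float64(276.17708003153314), np.float64(181.85064073303323))
mark (np.float64(252.78907777329692), np.float64(218.9313486170374))
```

Request:
{"name": "servo_tool", "arguments": {"plan": [[0.5,[-3.0,-2.63,0],[0,0,0]],[0.5,[-3.0,-2.63,0],[0,0,0]],[0.5,[-3.0,-2.63,0],[0,0,0]],[0.5,[-3.0,-2.63,0],[0,0,0]],[0.5,[-3.0,-2.63,0],[0,0,0]],[0.5,[-3.0,-2.63,0],[0,0,0]],[0.5,[-3.0,-2.63,0],[0,0,0]],[0.5,[-3.0,-2.63,0],[0,0,0]],[0.5,[-3.0,-2.63,0],[0,0,0]],[0.5,[-3.0,-2.63,0],[0,0,0]],[0.5,[-3.0,-2.63,0],[0,0,0]],[0.5,[-3.0,-2.63,0],[0,0,0]],[0.5,[-3.0,-2.63,0],[0,0,0]],[0.5,[-3.0,-2.63,0],[0,0,0]],[0.5,[-3.0,-2.63,0],[0,0,0]]], "force": 20}}

```text
time_s: 1.55
tool_pos: [0.5223, 0.0131, 0.1787]
tool_rot: [179.6, -0.2, 154.3]
force: [1.3, -0.3, 0.4]
grip_width: 0.0438
```

Request:
{"name": "servo_tool", "arguments": {"plan": [[0.5,[0,0,0],[0,0,6.5]],[0.5,[0,0,0],[0,0,6.5]],[0.5,[0,0,0],[0,0,6.5]],[0.5,[0,0,0],[0,0,6.5]],[0.5,[0,0,0],[0,0,6.5]],[0.5,[0,0,0],[0,0,6.5]],[0.5,[0,0,0],[0,0,6.5]],[0.5,[0,0,0],[0,0,6.5]],[0.5,[0,0,0],[0,0,6.5]],[0.5,[0,0,0],[0,0,0]]]}}

```text
time_s: 2.38
tool_pos: [0.5248, -0.0039, 0.1798]
tool_rot: [179.8, -0.2, 91.7]
force: [0.8, -0.4, -0.2]
grip_width: 0.0434
```

Request:
{"name": "servo_tool", "arguments": {"plan": [[0.5,[1.7,-0.2,2.0],[0,0,-2.8]],[0.5,[0,0,2.0],[0,0,0]],[0.5,[0,0,2.0],[0,0,0]],[0.5,[0,0,1.0],[0,0,0]],[0.5,[0,0,0],[0,0,0]]]}}

```text
time_s: 2.8
tool_pos: [0.5244, 0.0141, 0.1095]
tool_rot: [179.5, -0.2, 95.5]
force: [-0.4, -0.0, 0.1]
grip_width: 0.0438
```

Run:
```python
from h import *
s=cam('side'); crop(s,205,110,365,230,5,'s2.png'); o=env.get_obs(); print(o['tool_pos'],o['tool_rot'])
print(proj(s,o['tool_pos']))
```

```text
[0.52476478 0.01421275 0.11034789] [179.41068643  -0.24249531  95.51938516]
(np.float64(275.7038675169186), np.float64(165.7476484796012))
```

View pics/s2.png

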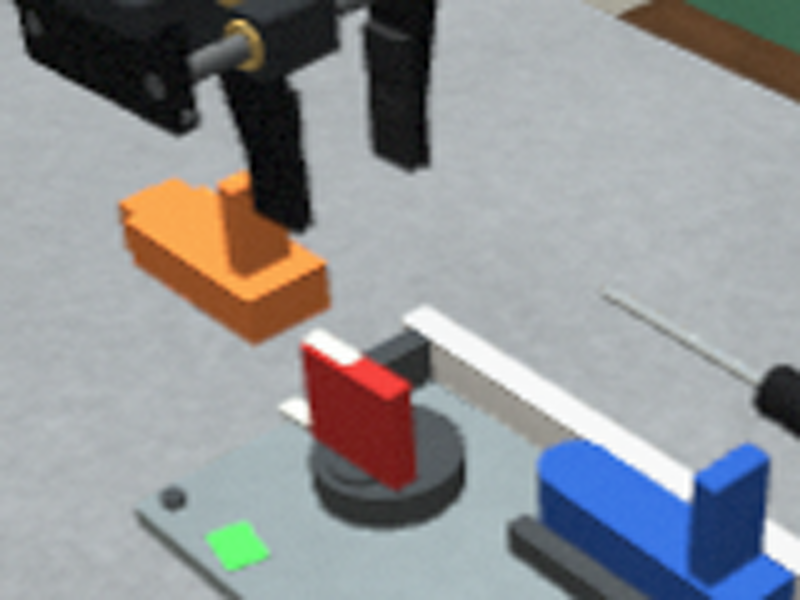

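The fingertips' midpoint is at crop (350,195), but the projected TCP is at (354,278). They look higher than the reported pose, so I'll check with both cameras.

Run:
```python
from h import *
s=cam('side'); o=env.get_obs(); p=o['tool_pos']; print(p)
for z in(.11,.12,.13,.14,.15): q=np.array(proj(s,[p[0],p[1],z])); print(z,(q-[205,110])*5)
for d in(-.03,.03): print((np.array(proj(s,[p[0]+d,p[1],.13]))-[205,110])*5)
c=cam('top'); crop(c,240,150,380,255,5.7,'t2.png'); print((np.array(proj(c,p))-[240,150])*5.7)
```

```text
[0.52568514 0.01417581 0.11146548]
0.11 [355.74957051 278.62673009]
0.12 [353.57527247 254.68161001]
0.13 [351.36073729 230.27267993]
0.14 [349.10491714 205.38715792]
0.15 [346.80673131 180.01182471]
[280.09691514 262.4261495 ]
[419.29250979 199.65335441]
[322.629907   342.30403499]
```

View pics/t2.png

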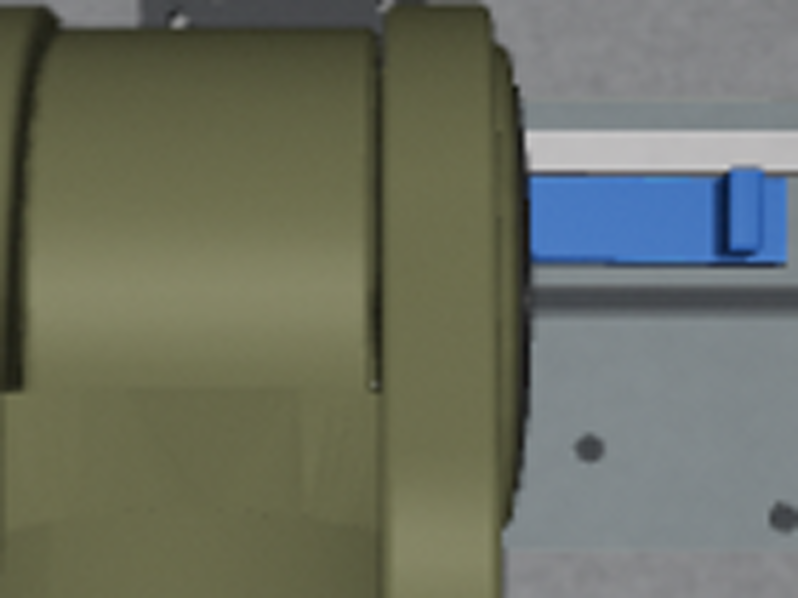

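Request:
{"name": "servo_tool", "arguments": {"plan": [[0.5,[0,-0.4,2.0],[0,0,0.7]],[0.5,[0,0,1.5],[0,0,0]],[0.5,[0,0,0],[0,0,0]],[0.5,[0,0,0],[0,0,0]]]}}

```text
time_s: 3.28
tool_pos: [0.5281, 0.0137, 0.0826]
tool_rot: [178.6, -0.3, 94.8]
force: [0.1, -0.1, 0.8]
grip_width: 0.0433
```

Run:
```python
from h import *
s=cam('side'); crop(s,205,110,365,230,5,'s3.png'); o=env.get_obs(); p=o['tool_pos'];print(p,o['tool_rot'])
print((np.array(proj(s,p))-[205,110])*5)
```

```text
[0.52819443 0.01378177 0.08271524] [178.56165095  -0.33073462  94.78089823]
[367.67452916 339.4451154 ]
```

View pics/s3.png

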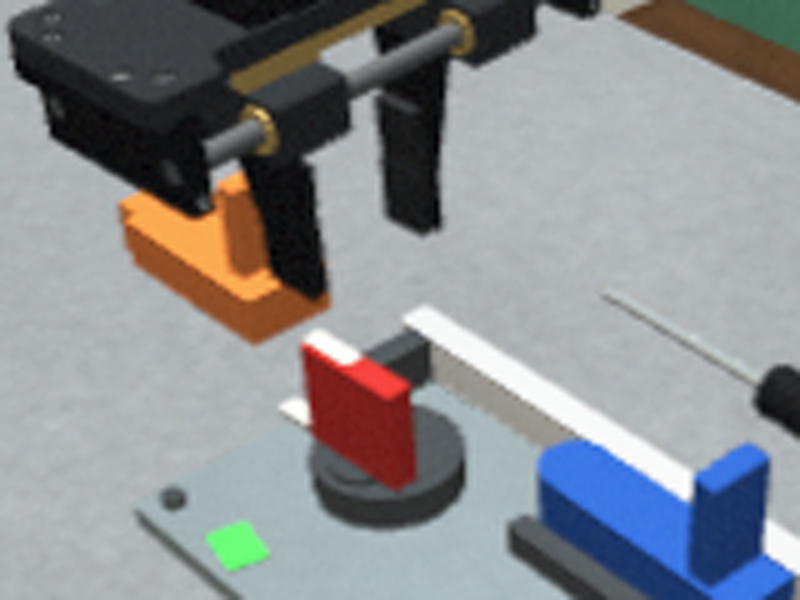

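Run:
```python
from h import *
from scipy.spatial.transform import Rotation as R
s=cam('side'); o=env.get_obs(); p=o['tool_pos']; M=R.from_euler('xyz',o['tool_rot'],degrees=True).as_matrix()
for name,off in(('as is',[0,0,0]),('up31',[0,0,.031]),('away',[.039,.045,0])):
    print(name,'tips',[((np.array(proj(s,p+off+M@[0,d,0]))-[205,110])*5).astype(int) for d in(-.0225,.0225)],
     'body',[((np.array(proj(s,p+off+M@[a,b,-.07]))-[205,110])*5).astype(int) for a in(-.0375,.0375) for b in(-.095,.095)])
cv2.imwrite('pics/s4.png',s['image'][40:240,150:450].repeat(2,0).repeat(2,1))
```

```text
as is tips [array([320, 367]), array([413, 311])] body [array([195, 342]), array([620, 103]), array([ 51, 249]), array([472,  38])]
up31 tips [array([313, 294]), array([408, 240])] body [array([181, 255]), array([621,  23]), array([ 34, 165]), array([468, -38])]
away tips [array([334, 274]), array([420, 226])] body [array([221, 236]), array([613,  28]), array([ 86, 157]), array([475, -28])]
```

View pics/s4.png

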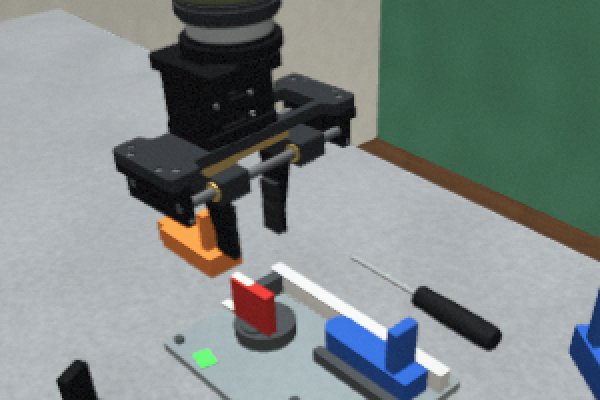

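The body corner at crop (205,215) and the fingertips sit about 16 px above where the reported pose puts them. I'll lift and tilt the tool so that both cameras see the fingertips.

Request:
{"name": "servo_tool", "arguments": {"plan": [[0.2,[0,0,-3.5],[0,0,0]],[0.2,[0,0,-3.5],[0,0,0]],[0.2,[0,0,-2],[0,0,0]],[0.2,[0,0,0],[0,-6.5,0]],[0.2,[0,0,0],[0,-6.5,0]],[0.2,[0,0,0],[0,-6.5,0]],[0.2,[0,0,0],[0,-6.5,0]],[0.2,[0,0,0],[0,-6.5,0]],[0.2,[0,0,0],[0,-6.5,0]],[0.2,[0,0,0],[0,0,0]],[0.2,[0,0,0],[0,0,0]]]}}

```text
time_s: 4.3
tool_pos: [0.5366, 0.0122, 0.1958]
tool_rot: [175.5, 39.7, 91.4]
force: [0.6, -0.1, 0.7]
grip_width: 0.0176
```

Run:
```python
from h import *
s=cam('side'); t=cam('top'); o=env.get_obs(); p=o['tool_pos']; print(p,o['tool_rot'])
def im(c,u,v): return cv2.resize(c['image'][v:v+100,u:u+130],None,fx=3,fy=3,interpolation=cv2.INTER_CUBIC)
a=[]
for c in(t,s):
    q=np.array(proj(c,p)); u,v=int(q[0])-65,max(0,int(q[1])-60); print('origin',u,v,'tcp crop',(q-[u,v])*3); a.append(im(c,u,v))
cv2.imwrite('pics/x5.png',np.hstack(a))
```

```text
[0.53627507 0.0114134  0.19572917] [175.46643837  39.54205873  91.21757153]
origin 231 141 tcp crop [195.51872136 182.54278278]
origin 213 59 tcp crop [196.18141246 182.99843792]
```

View pics/x5.png

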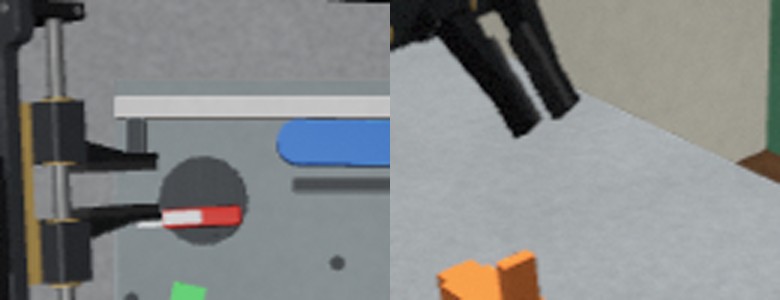

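Run:
```python
from h import *
from scipy.spatial.transform import Rotation as R
s=cam('side'); t=cam('top'); o=env.get_obs()
P,e=tri(t,(231+159/3,141+186/3),s,(213+157/3,59+121/3)); M=R.from_euler('xyz',o['tool_rot'],degrees=True).as_matrix()
print(P,e,P-o['tool_pos'],'tool',M.T@(P-o['tool_pos']),o['tool_pos'],o['tool_rot'])
```

```text
[0.530256   0.03015411 0.22740857] 0.004980801935905176 [-0.00608438  0.02063813  0.03097469] tool [-0.00374288 -0.00271989 -0.03742962] [0.53634039 0.00951598 0.19643387] [175.37255353  39.56699294  90.97944429]
```

The fingertips really sit about 3 cm behind the reported TCP along tool z, and the lateral error is small. I'll allow for that, which means the commanded TCP z is about 32 mm lower. Levelling now.

Request:
{"name": "servo_tool", "arguments": {"plan": [[0.5,[0,0,0],[0,6.5,0]],[0.5,[0,0,0],[0,6.5,0]],[0.5,[0,0,0],[0,6.5,0]],[0.5,[0,0,0],[0,6.5,0]],[0.5,[0,0,0],[0,6.5,0]],[0.5,[0,0,0],[0,4,0]],[0.5,[0,0,0],[0,0,0]],[0.5,[0,0,0],[0,0,0]]]}}

```text
time_s: 5.17
tool_pos: [0.5404, -0.0033, 0.2075]
tool_rot: [175.0, 0.9, 92.6]
force: [0.4, 0.5, -0.3]
grip_width: 0.0433
```

```bash
cat >> h.py <<'E'
from scipy.spatial.transform import Rotation as Rn
def go(p,yaw):
    o=env.get_obs(); M=Rn.from_euler('xyz',o['tool_rot'],degrees=True); T=Rn.from_euler('xyz',[180,0,yaw],degrees=True)
    print('at',o['tool_pos'].round(4),o['tool_rot'].round(1),'F',o['force'].round(1),'w',o['grip_width'].round(4),'t',o['time_s'])
    print('shift cm',(M.inv().apply(np.array(p)-o['tool_pos'])*100).round(2),'turn',np.degrees((M.inv()*T).as_rotvec()).round(1))
E
python3 -c "
from h import *
go([.5215,.0133,.115],94.66)"
```

```text
Traceback (most recent call last):
  File "h.py", line 23, in go
    print('at',o['tool_pos'].round(4),o['tool_rot'].round(1),'F',o['force'].round(1),'w',o['grip_width'].round(4),'t',o['time_s'])
                                                                                         ^^^^^^^^^^^^^^^^^^^^^
AttributeError: 'float' object has no attribute 'round'
```

```bash
sed -i "s/o\['grip_width'\].round(4)/round(o['grip_width'],4)/" h.py
python3 -c "
from h import *
go([.5215,.0133,.115],94.66)"
```

```text
at [ 0.5404 -0.0033  0.2075] [175.    0.9  92.6] F [ 0.4  0.5 -0.3] w 0.0433 t 5.1667
shift cm [ 1.89 -2.6   9.03] turn [ 5.  1. -2.]
```

Request:
{"name": "servo_tool", "arguments": {"plan": [[0.5,[0.9,-1.3,3],[5,1,-2]],[0.5,[0.9,-0.5,3],[0,0,0]],[0.5,[0,0,2],[0,0,0]],[0.5,[0,0,0],[0,0,0]],[0.5,[0,0,0],[0,0,0]]]}}

```text
time_s: 5.58
tool_pos: [0.5245, 0.0145, 0.1263]
tool_rot: [180.0, 0.3, 94.8]
force: [0.1, -0.6, 0.3]
grip_width: 0.0434
```

```bash
python3 -c "
from h import *
go([.5215,.0133,.06],94.66)"
```

```text
at [0.5245 0.0145 0.1263] [180.    0.3  94.8] F [ 0.1 -0.6  0.3] w 0.0434 t 5.5833
shift cm [-0.06 -0.31  6.63] turn [0.  0.3 0.1]
```

Request:
{"name": "servo_tool", "arguments": {"plan": [[0.5,[-0.1,-0.6,2.5],[0,0,0]],[0.5,[0,0,2.5],[0,0,0]],[0.5,[0,0,1.5],[0,0,0]],[0.5,[0,0,0],[0,0,0]],[0.5,[0,0,0],[0,0,0]]]}}

```text
time_s: 6.0
tool_pos: [0.523, 0.0171, 0.0663]
tool_rot: [179.5, 0.4, 95.2]
force: [0.2, -0.1, -0.0]
grip_width: 0.0435
```

```bash
python3 -c "
from h import *
go([.5215,.0133,.013],94.66)
s=cam('side'); crop(s,205,110,365,230,5,'s6.png')"
```

```text
at [0.523  0.0171 0.0663] [179.5   0.4  95.2] F [ 0.2 -0.1 -0. ] w 0.0435 t 6.0
shift cm [-0.32 -0.24  5.33] turn [0.5 0.4 0.6]
```

View pics/s6.png

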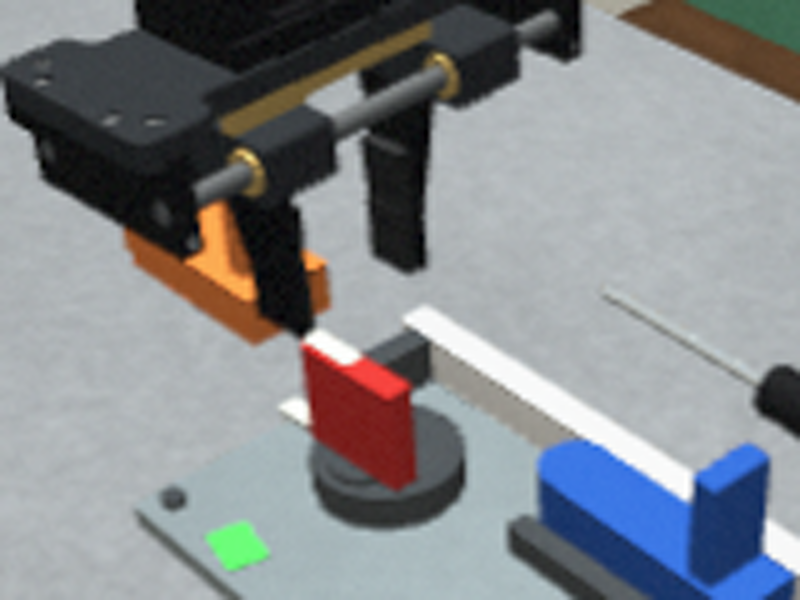

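Request:
{"name": "servo_tool", "arguments": {"plan": [[0.5,[-0.4,-0.4,1.5],[0,0,0]],[0.5,[0,0,1.5],[0,0,0]],[0.5,[0,0,1.2],[0,0,0]],[0.5,[0,0,0.5],[0,0,0]],[0.5,[0,0,0],[0,0,0]]]}}

```text
time_s: 6.47
tool_pos: [0.5276, 0.0148, 0.0269]
tool_rot: [178.6, 0.3, 95.4]
force: [0.2, 1.2, 0.2]
grip_width: 0.0437
```

```bash
python3 -c "
from h import *
go([.5215,.0133,.013],94.66)"
```

```text
at [0.5276 0.0148 0.0269] [178.6   0.3  95.4] F [0.2 1.2 0.2] w 0.0437 t 6.4667
shift cm [-0.09 -0.66  1.37] turn [1.4 0.3 0.7]
```

Request:
{"name": "servo_tool", "arguments": {"plan": [[0.5,[-0.1,-0.7,0.7],[1.4,0.3,0.6]],[0.5,[0,-0.1,0.5],[0,0,0]],[0.5,[0,0,0],[0,0,0]]]}}

```text
time_s: 6.72
tool_pos: [0.5211, 0.0134, 0.0159]
tool_rot: [179.9, -0.0, 94.7]
force: [1.1, -0.6, -0.1]
grip_width: 0.0435
```

```bash
python3 -c "
from h import *
go([.5215,.0133,.013],94.66)"
```

```text
at [0.5211 0.0134 0.0159] [179.9  -0.   94.7] F [ 1.1 -0.6 -0.1] w 0.0435 t 6.7167
shift cm [-0.01  0.04  0.29] turn [ 0.1 -0.   0.1]
```

Well placed. Closing on the bar.

Request:
{"name": "servo_tool", "arguments": {"plan": [[0,[0,0,0],[0,0,0]],[0,[0,0,0],[0,0,0]],[0,[0,0,0],[0,0,0]],[0,[0,0,0],[0,0,0]],[0,[0,0,0],[0,0,0]]], "force": 15}}

```text
time_s: 7.13
tool_pos: [0.5218, 0.0132, 0.0166]
tool_rot: [179.9, -0.0, 94.7]
force: [-0.4, -1.5, -0.4]
grip_width: 0.0178
```

```bash
python3 -c "
from h import *
go([.5215,.0133,.013],94.66)"
```

```text
at [0.5218 0.0132 0.0166] [179.9  -0.   94.7] F [-0.4 -1.5 -0.4] w 0.0178 t 7.1333
shift cm [ 0.01 -0.03  0.36] turn [ 0.1 -0.   0.1]
```

Request:
{"name": "servo_tool", "arguments": {"plan": [[0,[0,0,0],[0,0,0]],[0,[0,0,0],[0,0,0]],[0,[0,0,0],[0,0,0]]]}}

```text
time_s: 7.38
tool_pos: [0.5223, 0.0133, 0.0168]
tool_rot: [179.8, -0.0, 94.7]
force: [0.5, -0.5, -0.4]
grip_width: 0.0118
```

Request:
{"name": "servo_tool", "arguments": {"plan": [[0,[0,0,0],[0,0,-4]],[0,[0,0,0],[0,0,-4]],[0,[0,0,0],[0,0,-4]],[0,[0,0,0],[0,0,-4]],[0,[0,0,0],[0,0,-4]],[0,[0,0,0],[0,0,0]]]}}

```text
time_s: 7.88
tool_pos: [0.5228, 0.0135, 0.0168]
tool_rot: [179.8, 0.1, 115.6]
force: [0.7, 0.4, -1.6]
grip_width: 0.0119
```

```bash
python3 -c "
from h import *
go([.5218,.0133,.016],169)"
```

```text
at [0.5228 0.0135 0.0168] [1.798e+02 1.000e-01 1.156e+02] F [ 0.7  0.4 -1.6] w 0.0119 t 7.8833
shift cm [ 0.03 -0.1   0.08] turn [  0.2   0.2 -53.4]
```

Smooth, with low forces. Continuing.

Request:
{"name": "servo_tool", "arguments": {"plan": [[0,[0,-0.05,0],[0,0,-5]],[0,[0,0,0],[0,0,-5]],[0,[0,0,0],[0,0,-5]],[0,[0,0,0],[0,0,-5]],[0,[0,0,0],[0,0,-5]],[0,[0,0,0],[0,0,-5]],[0,[0,0,0],[0,0,-5]],[0,[0,0,0],[0,0,-5]],[0,[0,0,0],[0,0,-5]],[0,[0,0,0],[0,0,0]]]}}

```text
time_s: 8.72
tool_pos: [0.5236, 0.0143, 0.0168]
tool_rot: [179.8, 0.3, 161.5]
force: [0.9, 0.4, -1.5]
grip_width: 0.0118
```

```bash
python3 -c "
from h import *
go([.5218,.0133,.016],169)"
```

```text
at [0.5236 0.0143 0.0168] [179.8   0.3 161.5] F [ 0.9  0.4 -1.5] w 0.0118 t 8.7167
shift cm [ 0.14 -0.16  0.08] turn [ 0.2  0.3 -7.5]
```

Request:
{"name": "servo_tool", "arguments": {"plan": [[0,[0.1,-0.1,0],[0,0,-4]],[0,[0,0,0],[0,0,-3.3]],[0,[0,0,0],[0,0,0]],[0,[0,0,0],[0,0,0]]]}}

```text
time_s: 9.05
tool_pos: [0.5238, 0.0145, 0.0168]
tool_rot: [179.7, 0.5, 168.2]
force: [-0.2, -0.4, -0.1]
grip_width: 0.012
```

```bash
python3 -c "
from h import *
go([.5218,.0133,.016],169)"
```

```text
at [0.5238 0.0145 0.0168] [179.7   0.5 168.2] F [-0.2 -0.4 -0.1] w 0.012 t 9.05
shift cm [ 0.17 -0.16  0.08] turn [ 0.3  0.5 -0.8]
```

Request:
{"name": "servo_tool", "arguments": {"plan": [[0.4,[0,0,0],[0,0,0]],[0.4,[0,0,0],[0,0,0]],[0.4,[0,0,0],[0,0,0]],[0.4,[0,0,0],[0,0,0]],[0.4,[0,0,-1],[0,0,0]],[0.4,[0,0,-2.5],[0,0,0]],[0.4,[0,0,-3],[0,0,0]],[0.4,[0,0,-2],[0,0,0]],[0.4,[0,0,0],[0,0,0]]]}}

```text
time_s: 9.8
tool_pos: [0.5209, 0.0136, 0.1062]
tool_rot: [179.8, 0.2, 167.5]
force: [0.4, -0.3, 0.2]
grip_width: 0.0346
```

```bash
python3 -c "
from h import *
go([.5754,-.1228,.10],181.64)"
```

```text
at [0.5209 0.0136 0.1062] [179.8   0.2 167.5] F [ 0.4 -0.3  0.2] w 0.0346 t 9.8
shift cm [ -8.27 -12.14   0.61] turn [  0.1   0.2 -14.1]
```

Request:
{"name": "servo_tool", "arguments": {"plan": [[0.4,[-1.65,-2.4,0],[0,0,0]],[0.4,[-1.65,-2.4,0],[0,0,0]],[0.4,[-1.65,-2.4,0],[0,0,0]],[0.4,[-1.65,-2.4,0],[0,0,0]],[0.4,[-1.2,-1.7,0],[0,0,0]],[0.4,[0,0,0],[0,0,-7]],[0.4,[0,0,0],[0,0,-5]],[0.4,[0,0,0],[0,0,0]],[0.4,[0,0,0],[0,0,0]]]}}

```text
time_s: 10.55
tool_pos: [0.5759, -0.1187, 0.1098]
tool_rot: [179.8, 0.6, 179.9]
force: [0.1, 0.3, -1.4]
grip_width: 0.0349
```

```bash
cat > eye.py <<'E'
from h import *
t=cam('top'); hsv=cv2.cvtColor(t['image'],cv2.COLOR_BGR2HSV)
m=(hsv[...,1]>120)&((hsv[...,0]<8)|(hsv[...,0]>172)); m[:195]=0;m[235:]=0;m[:,:265]=0;m[:,335:]=0
v,u=np.nonzero(m); print('red px',len(u))
if len(u)>20: (x,y),(a,b),g=cv2.minAreaRect(np.c_[u,v].astype(np.float32)); print('red rect',x,y,a,b,g)
E
python3 -c "
from eye import *
go([.5754,-.1228,.07],181.64)"
```

```text
red px 111
red rect 298.0 212.50003051757812 7.033533096313477 25.223705291748047 14.03624439239502
at [ 0.5758 -0.1187  0.1098] [179.9   0.6 179.9] F [ 0.  -1.  -0.6] w 0.0348 t 10.6
shift cm [ 0.08 -0.42  3.97] turn [ 0.1  0.6 -1.7]
```

Request:
{"name": "servo_tool", "arguments": {"plan": [[0.4,[0.1,-0.4,2],[0,0.5,-1.5]],[0.4,[0,0,2],[0,0,0]],[0.4,[0,0,0.5],[0,0,0]],[0.4,[0,0,0],[0,0,0]]]}}

```text
time_s: 10.93
tool_pos: [0.5761, -0.1203, 0.065]
tool_rot: [179.8, 0.2, -178.8]
force: [-0.8, 0.4, 0.5]
grip_width: 0.035
```

```bash
python3 -c "
from h import *
s=cam('side'); crop(s,265,120,405,240,5,'s7.png')
go([.5754,-.1228,.014],181.64)"
```

```text
at [ 0.5761 -0.12    0.0653] [ 179.8    0.2 -178.8] F [-0.7  0.3 -0.2] w 0.0349 t 10.9833
shift cm [ 0.1  -0.29  5.13] turn [ 0.2  0.2 -0.4]
```

View pics/s7.png

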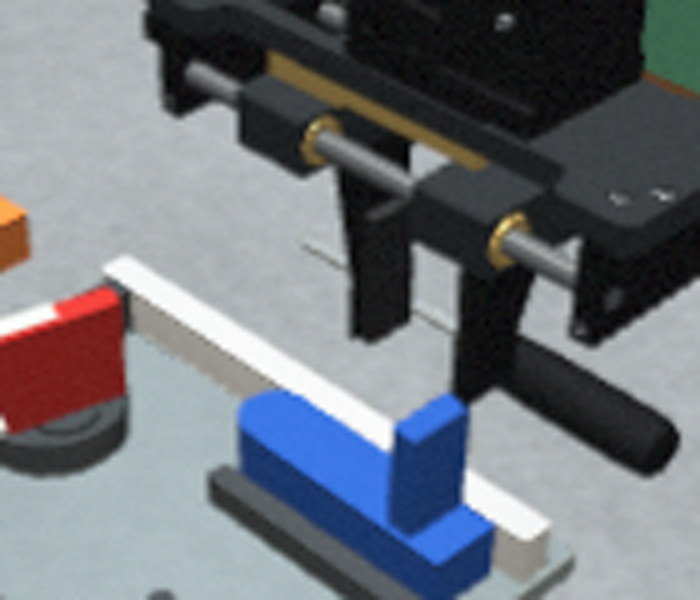

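The view shows the fingertips' midpoint at crop (430,365), directly above the tab top at (432,415). Descending and gripping gently.

Request:
{"name": "servo_tool", "arguments": {"plan": [[0.4,[0.1,-0.3,1.5],[0,0,0]],[0.4,[0,0,1.5],[0,0,0]],[0.4,[0,0,1.2],[0,0,0]],[0.4,[0,0,0.4],[0,0,0]],[0.4,[0,0,0],[0,0,0]]]}}

```text
time_s: 11.4
tool_pos: [0.5794, -0.1214, 0.023]
tool_rot: [179.8, 0.7, -178.8]
force: [0.0, -0.4, -0.3]
grip_width: 0.035
```

```bash
python3 -c "
from h import *
go([.5754,-.1228,.015],181.64)"
```

```text
at [ 0.5794 -0.1214  0.023 ] [ 179.8    0.7 -178.8] F [ 0.  -0.4 -0.3] w 0.035 t 11.4
shift cm [ 0.41 -0.14  0.8 ] turn [ 0.2  0.7 -0.4]
```

Request:
{"name": "servo_tool", "arguments": {"plan": [[0.4,[0.4,-0.15,0.5],[0,0.7,-0.4]],[0.4,[0,0,0],[0,0,0]],[0,[0,0,0],[0,0,0]],[0,[0,0,0],[0,0,0]],[0,[0,0,0],[0,0,0]],[0,[0,0,0],[0,0,0]],[0,[0,0,0],[0,0,0]],[0,[0,0,0],[0,0,0]]], "force": 8}}

```text
time_s: 12.07
tool_pos: [0.5775, -0.1231, 0.0209]
tool_rot: [179.8, 0.2, -178.4]
force: [0.7, 0.2, -1.8]
grip_width: 0.0121
```

```bash
python3 -c "
from h import *
o=env.get_obs()['tool_pos']; a=np.radians(91.64); d=.0878*np.array([np.cos(a),np.sin(a),0])
go(o+d,181.64)"
```

```text
at [ 0.5775 -0.1231  0.0209] [ 179.8    0.2 -178.4] F [ 0.7  0.2 -1.8] w 0.0121 t 12.0667
shift cm [-0.    8.78  0.03] turn [0.2 0.2 0. ]
```

Request:
{"name": "servo_tool", "arguments": {"plan": [[0,[0,1,0],[0,0,0]],[0,[0,1,0],[0,0,0]],[0,[0,1,0],[0,0,0]],[0,[0,0,0],[0,0,0]]]}}

```text
time_s: 12.4
tool_pos: [0.5762, -0.0913, 0.0209]
tool_rot: [179.8, 0.2, -178.5]
force: [-0.5, 0.5, 0.6]
grip_width: 0.0122
```

```bash
python3 -c "
from h import *
go([.5725,-.0351,.021],181.64)"
```

```text
at [ 0.5762 -0.0913  0.0209] [ 179.8    0.2 -178.5] F [-0.5  0.5  0.6] w 0.0122 t 12.4
shift cm [0.22 5.63 0.  ] turn [ 0.2  0.2 -0.1]
```

Request:
{"name": "servo_tool", "arguments": {"plan": [[0,[0,1,0],[0,0,0]],[0,[0,1,0],[0,0,0]],[0,[0,1,0],[0,0,0]],[0,[0,1,0],[0,0,0]],[0,[0,0.6,0],[0,0,0]],[0,[0,0,0],[0,0,0]]]}}

```text
time_s: 12.9
tool_pos: [0.5745, -0.0378, 0.0209]
tool_rot: [179.8, 0.1, -178.2]
force: [-1.2, -0.2, -0.9]
grip_width: 0.0123
```

```bash
python3 -c "
from h import *
go([.5725,-.0351,.021],181.64)"
```

```text
at [ 0.5745 -0.0378  0.0209] [ 1.798e+02  1.000e-01 -1.782e+02] F [-1.2 -0.2 -0.9] w 0.0123 t 12.9
shift cm [ 0.19  0.28 -0.01] turn [0.2 0.1 0.1]
```

Now press gently into the stop until a contact force shows.

Request:
{"name": "servo_tool", "arguments": {"plan": [[0,[0,0.2,0],[0,0,0]],[0,[0,0.2,0],[0,0,0]],[0,[0,0.2,0],[0,0,0]],[0,[0,0.2,0],[0,0,0]]]}}

```text
time_s: 13.23
tool_pos: [0.5744, -0.0338, 0.0212]
tool_rot: [-179.9, 0.2, -178.3]
force: [-0.3, -4.1, 0.5]
grip_width: 0.0119
```

Request:
{"name": "servo_tool", "arguments": {"plan": [[0,[0,0.3,0],[0,0,0]],[0,[0,0.3,0],[0,0,0]],[0,[0,0.3,0],[0,0,0]]]}}

```text
time_s: 13.48
tool_pos: [0.574, -0.0338, 0.022]
tool_rot: [-179.3, 0.2, -178.7]
force: [-0.1, -5.8, 1.5]
grip_width: 0.0117
```

Request:
{"name": "servo_tool", "arguments": {"plan": [[0,[0,0,0],[0,0,0]],[0,[0,0,0],[0,0,0]],[0.4,[0,0,0],[0,0,0]],[0.4,[0,0,0],[0,0,0]],[0.4,[0,0,0],[0,0,0]],[0.4,[0,0,0],[0,0,0]],[0.4,[0,0,0],[0,0,0]],[0.4,[0,0,-1.5],[0,0,0]],[0.4,[0,0,-3],[0,0,0]],[0.4,[0,0,-3],[0,0,0]],[0.4,[0,0,-3],[0,0,0]],[0.4,[0,0,0],[0,0,0]]]}}

```text
time_s: 14.48
tool_pos: [0.5716, -0.0283, 0.1287]
tool_rot: [-179.7, -0.2, -178.7]
force: [1.6, -0.4, 0.5]
grip_width: 0.0349
```

Request:
{"name": "servo_tool", "arguments": {"plan": [[0.4,[0,-4,0],[0,0,0]],[0.4,[0,-4,0],[0,0,0]],[0.4,[0,-4,0],[0,0,0]],[0.4,[0,-4,0],[0,0,0]],[0.4,[0,-4,0],[0,0,0]],[0.4,[0,-4,0],[0,0,0]],[0.4,[0,0,0],[0,0,0]],[0.4,[0,0,0],[0,0,0]]]}}

```text
time_s: 15.15
tool_pos: [0.5831, -0.2713, 0.1314]
tool_rot: [-179.8, 0.4, -177.9]
force: [1.0, 1.2, -0.9]
grip_width: 0.0346
```

```bash
python3 -c "
from h import *
t=cam('top'); crop(t,175,150,395,255,3.6,'t8.png')
o=env.get_obs(); print(o['tool_pos'],o['force'],o['time_s'])"
```

```text
[ 0.58231118 -0.27262629  0.13138632] [-0.81580259 -0.78232901  0.05925851] 15.2
```

View pics/t8.png

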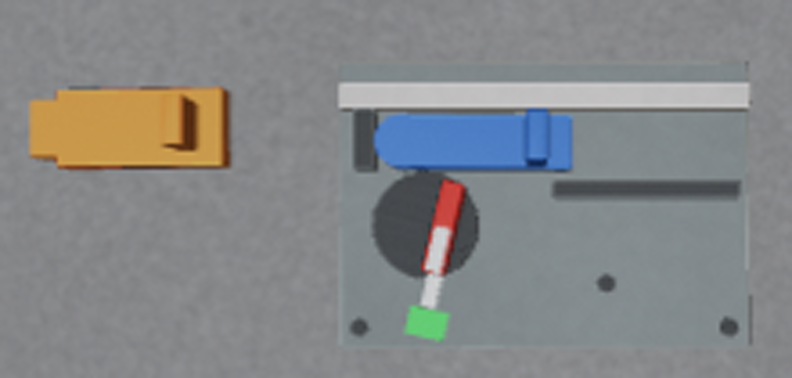

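The nose (376,141) touches the stop, the white pointer meets the green mark (427,322), and the orange gauge is unmoved. One numeric check, then I'll hand in.

```bash
python3 -c "
from pose import *
g=r.x; k,s=np.cos(g[2]),np.sin(g[2])
def ing(u,v,z): d=(onz(c,175+u/3.6,150+v/3.6,z)-[g[0],g[1],0])[:2]; return np.array([k*d[0]+s*d[1],-s*d[0]+k*d[1]])*1000
print('tab',ing(538,136,.082),'nose',ing(376,141,.037))
a=ing(443,183+3,.077);b=ing(432,271,.077); a=ing(453,182,.077); d=b-a; print('pointer angle',np.arctan2(d[1],d[0]))
print('fit',abs(r.fun).max()); env.sign_off()"
```

```text
tab [-50.75218264 -46.70969764] nose [ 38.23338333 -47.89600755]
pointer angle 1.339630415378238
fit 0.7579671224730475
the job is handed in; nothing more can be done
```

I turned the eccentric's red grip from about 0.05 rad to the green mark and let go. Then I gripped the blue gauge by its tab, slid it through the gap to the end stop, released it and backed the arm away. The job was handed in at about 15 s.

**Last checks (from the top camera):**
- **Pointer:** it reads 1.34 rad against the target of 1.35.
- **Blue gauge:** the tab is at x ≈ -51 mm (home is -50), and the nose is at x ≈ 38 mm against the stop face at 40, both within measuring error. When I pressed at the stop, the gauge stopped moving with a contact force of about 6 N.
- **Orange gauge:** it stands where it did at the start, judged by eye in the picture.

**One disagreement:** the fingertips seen in the cameras sat about 33 mm behind the reported TCP along the tool axis. I allowed for it in the grasp heights, and both grips closed at 12 mm as expected. I did not find the cause.

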